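# Shut both taps and bring the spout over the stockpot

## Robot

A 6-joint arm with a two-finger parallel gripper is mounted at the origin on the work surface. World frame = base frame: x ahead of the robot, y to its left, z up, the work surface at z = 0. Lengths are in mm, angles in rad, forces in N, time in s.
With the tool pointing down it reaches from about 275 to 1000 mm from the base axis. Payload 8.4 kg.
Tool frame: the origin (TCP) lies at the very end of the fingers, on their centre line; the grasp point (between the pads) lies 19 mm behind it; z points along the fingers, y is the line along which they close (so a half turn about z gives the same grasp; the last joint's range is limited). The gripper opens to 85 mm and grips with 20 to 120 N. Pads are 22 mm wide; open, the fingers measure 114 mm over their backs; the gripper's body (76 mm by 85 mm) begins 54 mm behind the grasp point. The pads swing forward as they close: fully open they stand 13 mm farther back than shut.
Start: joints at [-1.148, 0.353, 1.633, -0, 1.155, -0.002], TCP at [257.585, -569.454, 231.281] pointing down, gripper open.
Joint ranges: [-2.63, 2.63], [-0.92, 2.1], [0.06, 2.66], [-1.3, 4.44], [0, 2.69], [-3.02, 3.02]. Speed limits (rad/s): [2.22, 2.22, 2.79, 3.14, 3.14, 3.14].

## Interface

Orientations are given as [roll, pitch, yaw] about the fixed x, y, z axes, in that order (R = Rz(yaw) Ry(pitch) Rx(roll)).
In Python, from rig import r, vision gives the robot as it stands. The module is installed in compiled form; this text tells all that it offers.
- The arm moves only by the tool play_rows, never from a script. Its argument "steps" is a list of rows, each an object with "delta_pos": the shift along the tool's x, y, z in cm, a list of three; "yaw": the turn about the tool's z in rad; "jaw": the opening in per cent of the stroke, from 0 (shut) to 100 (fully open). A call has exactly 8 rows; each row is the pose to reach, as a shift and turn from the pose commanded when the call began, along the tool's axes at that moment; what a row does not reach only later rows make up. A row lasts 1/10 s, in which the tool goes at most 50 mm and 8.59 degrees, less where a joint would pass 70% of its speed; a pose out of reach is approached as far as the arm can. A call with a gripper value outside its range is refused whole. The fingers move at their own pace and stop on an object; "grip_force" is the grip in N (left out, the last holds). Time passes only in rows, so rows that repeat a pose let the fingers close, or fill a call up. It gives the time, the measured TCP pose, the force, the opening and the grip force at its end, in the units of the state.
- r.sense(): the state, without advancing time (a new reading comes with each control period).
- vision.grab_frame(name): name is "side" or "top"; returns (picture, depth): 480x640x3 uint8, red, green, blue; 480x640 float32, mm along the optical axis (not along the pixel's ray), 0 where there is no reading.
- vision.calibration(name): a dict with "mtx" (3x3 intrinsics, pixels), "k1" (the pictures are not rectified: a ray, as slopes to the right and down, at radius r is drawn at 1 + k1 r^2 times it, then the intrinsics apply), "extrinsics" (4x4, takes a point from camera to world coordinates). Camera axes: x right, y down, z forward; pixel columns grow to the right and rows downward; lengths in mm; the calibration is good to about 2 mm. A picture is of the moment at which its call begins. calibration takes no time and is no camera call.
- r.sign_off(): hands the job in; it is judged then, once.
Trained networks look in the newest picture that a camera, given by its name, has taken for a name from the list of things; names that differ only in an ending like _2 or _b are one class to them, and where a whole thing is asked for, a point or a joint stands for the part that bears it (a point fixed in the world has none). Each returns a list of dicts, best first, with "conf" (0 to 1); they miss things now and then, are a little off and sometimes report something else, mostly with a low value. They report only what shows in the picture. A call takes as long as a camera call.
- vision.cut_out(camera, thing): "region" (480x640 bool, what is visible of it) and "uv" ([column, row] in pixels, amid what is visible of it).
- vision.landmark_of(camera, thing): "uv" ([column, row] in pixels: a listed point, or the origin of a listed thing).
The state is a dict: "clock": time; "qpos": joint angles; "qvel": joint speeds; "joint_efforts": joint torques, N m; "eef_pos": TCP position; "tcp_rot": TCP orientation; "contact_force": force on the tool from outside, world axes, zero at the start; "wrist_torque": the same for the moment, N m; "opening": opening from 0.0 (shut) to 1.0 (fully open); "grasp_force": force on a finger pad.
Only numpy, scipy, OpenCV 4.12 (cv2) and the standard library are available. Lean on these libraries where they do the work, as an engineer would, in place of code of your own. Each camera call takes 0.05 s, during which the arm holds its last target. There are 200 camera calls.

## Task

The water to this double sink was cut off for a repair and both taps were left open. Before it is turned on again, push both blade handles fully shut with a finger, and swing the spout so that its outlet is over the middle of the stockpot's mouth, to catch the first dirty water. Leave the stockpot and everything else standing where it is, without lifting or shifting it.

Things in the scene. Friction and masses are not known exactly. Their poses are not given: they have to be found in the camera images.
- sink: Inset steel double-bowl sink with a fixed deck faucet, 520 mm (x) by 1140 mm (y), its top 4 mm above the bench. Origin on the spout's vertical swing axis, at bench height; x away from the robot, y to its left, z up. Bowls: x -335 to -55 mm, y 30 to 330 (left) and -330 to -30 mm (right), floors 155 mm below the bench. The faucet's fixed parts lie along y, y -128 to 128 mm, below 76 mm
- left_tap (a joint): Angle of the left blade handle about its vertical axis at x 0, y +100 mm in the sink's frame. 0 = shut, at its stop: the blade points out along the sink's +y. Grows as it opens, turning towards the robot; at 1.5 rad, wide open, it points almost along -x. To shut it, push the side of the blade that faces the spout and robot, outwards and away. Stiff (about 3 N at the paddle), stays where left
- left_paddle (a point): Point in the middle of the left blade's paddle, 85 mm from its axis, 85 mm above the bench; moves with the blade. The blade is flat, level steel, 10 mm thick, reaching 110 mm from its axis: a hub of 18 mm radius, a neck 12 mm wide out to 54 mm, then the paddle, 22 mm wide with a round end
- right_tap (a joint): Angle of the right blade handle, the mirror image of the left one: vertical axis at x 0, y -100 mm in the sink's frame; 0 = shut, at its stop, pointing out along the sink's -y; grows to 1.5 rad as the blade turns towards the robot. Same sizes, height and stiffness
- right_paddle (a point): The same point on the right blade
- spout (a joint): Swing angle of the spout about the vertical axis through the sink's origin. 0 = pointing along the sink's -x, between the bowls; positive swings its end to the sink's +y (left bowl), negative to -y (right bowl); stops at +-1.25 rad. Stiff (about 2 N at its middle), stays where it is left
- spout_mid (a point): Point on the centre line of the spout's level tube, 170 mm from the swing axis, 140 mm above the bench; moves with the spout. The tube is round, 20 mm thick, rises on the axis, runs level from 35 to 225 mm out, then turns down to the outlet. It passes 40 mm above the blades
- spout_outlet (a point): Centre of the spout's outlet, a 26 mm wide nozzle facing down, 250 mm from the swing axis and 94 mm above the bench
- pot: Loose steel stockpot standing upright in one of the two bowls: straight sides, 180 mm diameter, 140 mm high, with two loop handles at its y ends (236 mm over them), 1.1 kg. Origin at the centre of its underside, z up
- pot_mouth (a point): Centre of the stockpot's open mouth, level with its rim
- colander: Loose shallow colander, flared and perforated, 198 mm wide at the rim and 80 mm high, standing in the other bowl. Origin at the centre of its underside
- jar: Loose clear jar with a black lid, 72 mm diameter, 120 mm high, on the sink's rear deck to the left of the faucet. Origin at the centre of its underside
- bottle: Loose sauce bottle with a white cap, 64 mm diameter, 170 mm high, on the right drainer. Origin at the centre of its underside
- jug: Loose white stoneware jug with a dark cap and a small ear handle, 104 mm diameter, 157 mm high, on the left drainer. Origin at the centre of its underside

How it is judged (in metres and radians):
At the end, for the whole second after the job is handed in: Both blade handles are shut (within 0.08 rad of their stops), the spout is at rest with the centre of its outlet within 50 mm, seen from above, of the centre of the stockpot's mouth, and the stockpot, colander, jar, bottle and jug all stand within 20 mm of where they began (value of joint each of left_tap, right_tap below 0.08 rad and horizontal distance between spout_outlet and pot_mouth below 0.05 m and not (velocity of joint spout above 0.03 rad/s or velocity of joint spout below -0.03 rad/s) and distance of each of pot, colander, jar, bottle, jug from where it was at the start of the episode below 0.02 m); the robot touches nothing.
It fails at once if the stockpot is shifted or lifted (by more than 20 mm) (distance of pot from where it was at the start of the episode above 0.02 m).
It fails at once if the colander, jar, bottle or jug is shifted, lifted or knocked over (distance of any of colander, jar, bottle, jug from where it was at the start of the episode above 0.02 m or angle between any of jar, bottle, jug's own z axis and vertical above 0.5 rad).
It also fails if it takes over 69 s, if anything falls off the work surface, if the arm or the gripper's body presses on something with over 40 N, if the wrist force passes 120 N, or if a joint passes its speed limit or range.

## Working session

There is one attempt and no reset: what is moved stays moved. The work goes in short steps, Python scripts to look and compute and a tool call to move; the robot and the scene stay as the last step left them, time stands still between calls to the robot, and variables do not carry over. Pictures are saved under pics/ and viewed, at most 10 in all, crops included, and the job is handed in when it is done.

Besides the shell and the picture viewer there is one more tool, called after "Request:" as a command line: name --argument value ..., lists and objects as JSON in quotes. play_rows: Moves the arm, as the interface text tells. Its arguments: {"type":"object","properties":{"steps":{"type":"array"},"grip_force":{"type":"number"}},"required":["steps"]}

```bash
mkdir -p pics
cat > h.py <<'E'
import numpy as np, cv2
from rig import r, vision
def world(cam,uv,depth=None,z=None):
    c=vision.calibration(cam);K=np.array(c["mtx"]);T=np.array(c["extrinsics"])
    d=np.array([(uv[0]-K[0,2])/K[0,0],(uv[1]-K[1,2])/K[1,1]]);s=d.copy()
    for _ in range(20): s=d/(1+c["k1"]*(s@s))
    ray=T[:3,:3]@np.array([s[0],s[1],1.0]);o=T[:3,3]
    if z is not None: return o+ray*(z-o[2])/ray[2]
    return o+ray*depth
E
python3 - <<'E'
from h import *
s=r.sense();print(s["clock"],s["eef_pos"],s["tcp_rot"],s["opening"])
for cam in("top","side"):
    im,d=vision.grab_frame(cam);cv2.imwrite(f"pics/{cam}0.png",im[:,:,::-1]);np.save(f"{cam}0.npy",d)
    for t,z in(("sink",0),("left_paddle",85),("right_paddle",85),("spout_mid",140),("spout_outlet",94),("pot_mouth",-15),("jar",4),("bottle",4),("jug",4),("colander",-155)):
        for q in vision.landmark_of(cam,t)[:2]: print(cam,t,round(q["conf"],2),np.round(q["uv"]),np.round(world(cam,q["uv"],z=z)))
E
```

```text
0.0 [ 257.39112093 -569.02054955  230.56962438] [-3.14021416e+00 -4.55452918e-05  4.24760704e-01] 0.9969052174972086
top sink 0.98 [336. 200.] [640. -44.   0.]
top sink 0.16 [534. 245.] [ 525. -554.    0.]
top left_paddle 0.64 [285. 231.] [556.  79.  85.]
top right_paddle 0.79 [406. 222.] [ 577. -204.   85.]
top right_paddle 0.47 [191. 210.] [606. 300.  85.]
top spout_mid 0.72 [325. 268.] [469. -12. 140.]
top spout_outlet 0.86 [313. 299.] [398.  15.  94.]
top pot_mouth 0.67 [286. 232.] [562.  83. -15.]
top pot_mouth 0.56 [275. 273.] [459. 110. -15.]
top jar 0.9 [196. 211.] [613. 308.   4.]
top bottle 0.91 [536. 245.] [ 526. -557.    4.]
top bottle 0.65 [315. 298.] [396.   9.   4.]
top colander 0.65 [399. 272.] [ 459. -229. -155.]
side sink 0.97 [284. 235.] [631. -34.   0.]
side left_paddle 0.58 [300. 242.] [558.  78.  85.]
side left_paddle 0.57 [313. 180.] [ 568. -210.   85.]
side spout_mid 0.67 [333. 207.] [478. -20. 140.]
side spout_mid 0.53 [284. 236.] [588. 116. 140.]
side spout_outlet 0.8 [360. 230.] [400.  15.  94.]
side pot_mouth 0.81 [332. 279.] [464. 107. -15.]
side jar 0.86 [264. 326.] [609. 307.   4.]
side bottle 0.79 [342. 145.] [ 517. -545.    4.]
side bottle 0.39 [333. 279.] [459. 125.   4.]
side jug 0.81 [330. 370.] [426. 410.   4.]
side colander 0.87 [346. 236.] [ 464. -226. -155.]
side colander 0.47 [361. 228.] [ 416. -273. -155.]
```

View pics/top0.png

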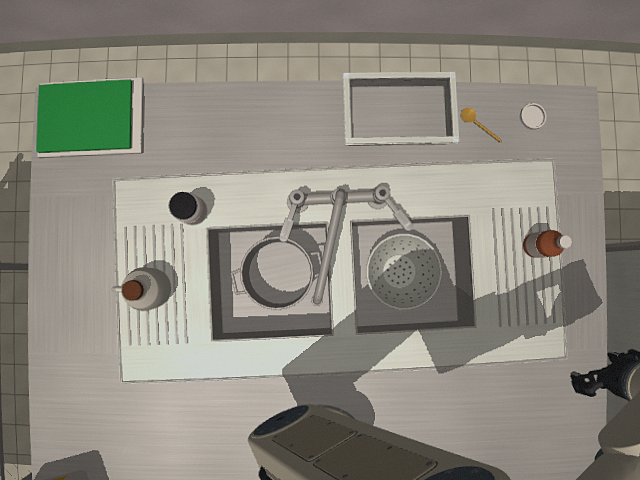

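View pics/side0.png

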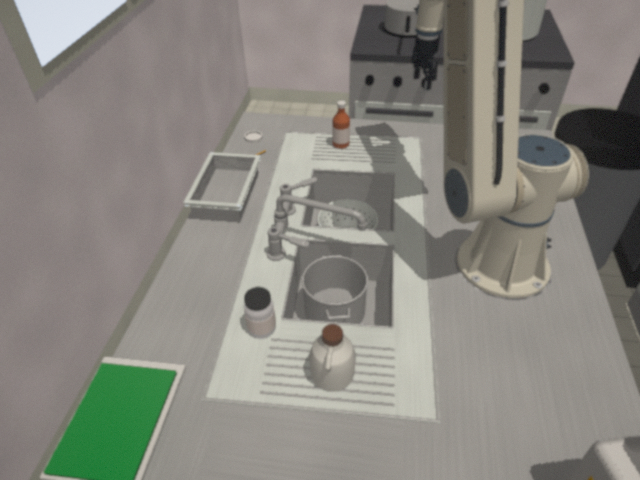

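The top view shows the spout from its axis (340,195) to its outlet (317,300). The left blade, hub (297,198) and tip (285,238), is nearly wide open. The right blade, hub (382,193) and tip (408,227), is half open. The pot is in the left bowl at (278,272) and the colander is in the right bowl. The side view agrees with this.

Run:
```python
from h import *
d=np.load("top0.npy")
for n,uv in dict(hubL=(297,198),hubR=(382,193),tipL=(285,238),tipR=(408,227),tubeNear=(318,297),tubeMid=(329,250),axis=(340,193)).items():
    dd=d[uv[1]-1:uv[1]+2,uv[0]-1:uv[0]+2]; print(n,np.round(world("top",uv,depth=np.median(dd))),np.round(world("top",uv,z=88)))
for n,uv in dict(a=(115,180),b=(555,160),c=(121,381),e=(566,356)).items(): print(n,np.round(world("top",uv,z=4)))
for z in (70,85): pass
S=np.array([636,-43])
```

```text
hubL [632.  51. 101.] [634.  51.  88.]
hubR [ 643. -147.  100.] [ 645. -149.   88.]
tipL [540.  79.  91.] [540.  79.  88.]
tipR [ 564. -209.   92.] [ 565. -209.   88.]
tubeNear [405.   4. 146.] [402.   3.  88.]
tubeMid [509. -21. 149.] [511. -23.  88.]
axis [637. -47. 142.] [645. -50.  88.]
a [695. 518.   4.]
b [ 746. -617.    4.]
c [187. 498.   4.]
e [ 239. -635.    4.]
```

Request:
play_rows --steps '[{"delta_pos": [0, 0, 0], "yaw": 0.14, "jaw": 0}, {"delta_pos": [2, -3, 0], "yaw": 0.28, "jaw": 0}, {"delta_pos": [5, -8, 0], "yaw": 0.425, "jaw": 0}, {"delta_pos": [9, -12, 0], "yaw": 0.425, "jaw": 0}, {"delta_pos": [13, -16, 0], "yaw": 0.425, "jaw": 0}, {"delta_pos": [17, -20, 0], "yaw": 0.425, "jaw": 0}, {"delta_pos": [21, -22, 0], "yaw": 0.425, "jaw": 0}, {"delta_pos": [25, -22, 0], "yaw": 0.425, "jaw": 0}]'

```text
clock: 1.9
eef_pos: [386.5, -268.8, 231.6]
tcp_rot: [-3.141, 0.0, -0.001]
contact_force: [0.4, -2.2, 1.2]
opening: 0.003
grasp_force: 0.0
```

Request:
play_rows --steps '[{"delta_pos": [4, -3, 0], "yaw": 0, "jaw": 0}, {"delta_pos": [8, -6, 0], "yaw": 0, "jaw": 0}, {"delta_pos": [12, -9, 0], "yaw": 0, "jaw": 0}, {"delta_pos": [15, -10, 3], "yaw": 0, "jaw": 0}, {"delta_pos": [15, -10, 7], "yaw": 0, "jaw": 0}, {"delta_pos": [15, -10, 11], "yaw": 0, "jaw": 0}, {"delta_pos": [15, -10, 14], "yaw": 0, "jaw": 0}, {"delta_pos": [15, -10, 15.5], "yaw": 0, "jaw": 0}]'

```text
clock: 2.7
eef_pos: [535.8, -170.8, 73.7]
tcp_rot: [-3.14, 0.003, 0.0]
contact_force: [0.7, -0.4, 0.3]
opening: -0.001
grasp_force: 0.0
```

Request:
play_rows --steps '[{"delta_pos": [1.7, 0.8, 0], "yaw": 0, "jaw": 0}, {"delta_pos": [3.4, 1.6, 0], "yaw": 0, "jaw": 0}, {"delta_pos": [4.1, 2.6, 0], "yaw": 0, "jaw": 0}, {"delta_pos": [4.8, 3.6, 0], "yaw": 0, "jaw": 0}, {"delta_pos": [5.6, 4.4, 0], "yaw": 0, "jaw": 0}, {"delta_pos": [6.4, 5.0, 0], "yaw": 0, "jaw": 0}, {"delta_pos": [7.4, 5.5, 0], "yaw": 0, "jaw": 0}, {"delta_pos": [8.2, 5.8, 0], "yaw": 0, "jaw": 0}]'

```text
clock: 3.5
eef_pos: [619.9, -230.0, 76.3]
tcp_rot: [3.141, 0.0, -0.0]
contact_force: [-3.7, 2.9, 0.2]
opening: 0.001
grasp_force: 1.5
```

Contact is at about 4 N, which is the blade's own friction. I'll nudge until the stop resists.

Request:
play_rows --steps '[{"delta_pos": [0.1, 0, 0], "yaw": 0, "jaw": 0}, {"delta_pos": [0.2, 0, 0], "yaw": 0, "jaw": 0}, {"delta_pos": [0.3, 0, 0], "yaw": 0, "jaw": 0}, {"delta_pos": [0.4, 0, 0], "yaw": 0, "jaw": 0}, {"delta_pos": [0.5, 0, 0], "yaw": 0, "jaw": 0}, {"delta_pos": [0.6, 0, 0], "yaw": 0, "jaw": 0}, {"delta_pos": [0.6, 0, 0], "yaw": 0, "jaw": 0}, {"delta_pos": [0.6, 0, 0], "yaw": 0, "jaw": 0}]'

```text
clock: 4.3
eef_pos: [625.2, -229.4, 76.3]
tcp_rot: [3.142, -0.0, -0.0]
contact_force: [-2.8, -2.5, -1.0]
opening: 0.003
grasp_force: 1.6
```

Request:
play_rows --steps '[{"delta_pos": [0.1, 0, 0], "yaw": 0, "jaw": 0}, {"delta_pos": [0.2, 0, 0], "yaw": 0, "jaw": 0}, {"delta_pos": [0.3, 0, 0], "yaw": 0, "jaw": 0}, {"delta_pos": [0.4, 0, 0], "yaw": 0, "jaw": 0}, {"delta_pos": [0.5, 0, 0], "yaw": 0, "jaw": 0}, {"delta_pos": [0.6, 0, 0], "yaw": 0, "jaw": 0}, {"delta_pos": [0.6, 0, 0], "yaw": 0, "jaw": 0}, {"delta_pos": [0.6, 0, 0], "yaw": 0, "jaw": 0}]'

```text
clock: 5.1
eef_pos: [626.3, -229.4, 76.0]
tcp_rot: [-3.14, 0.01, 0.0]
contact_force: [-22.4, -4.1, 13.6]
opening: 0.001
grasp_force: 11.3
```

Request:
play_rows --steps '[{"delta_pos": [-4.5, 0, 0], "yaw": 0, "jaw": 0}, {"delta_pos": [-8.8, 0, 0], "yaw": 0, "jaw": 0}, {"delta_pos": [-8.8, 0, -5], "yaw": 0, "jaw": 0}, {"delta_pos": [-8.8, 0, -10], "yaw": 0, "jaw": 0}, {"delta_pos": [-8.8, -4, -15], "yaw": 0, "jaw": 0}, {"delta_pos": [-8.8, -8, -15], "yaw": 0, "jaw": 0}, {"delta_pos": [-8.8, -13, -15], "yaw": 0, "jaw": 0}, {"delta_pos": [-8.8, -18, -15], "yaw": 0, "jaw": 0}]'

```text
clock: 5.9
eef_pos: [544.3, -47.4, 227.8]
tcp_rot: [-3.141, -0.004, -0.001]
contact_force: [0.6, 0.5, -0.2]
opening: -0.001
grasp_force: 0.0
```

Request:
play_rows --steps '[{"delta_pos": [0, -5, 0], "yaw": 0, "jaw": 0}, {"delta_pos": [0, -9.5, 0], "yaw": 0, "jaw": 0}, {"delta_pos": [0, -9.5, 0], "yaw": 0, "jaw": 0}, {"delta_pos": [0, -9.5, 0], "yaw": 0, "jaw": 0}, {"delta_pos": [0, -9.5, 2], "yaw": 0, "jaw": 0}, {"delta_pos": [0, -9.5, 4], "yaw": 0, "jaw": 0}, {"delta_pos": [0, -9.5, 4], "yaw": 0, "jaw": 0}, {"delta_pos": [0, -9.5, 4], "yaw": 0, "jaw": 0}]'

```text
clock: 6.7
eef_pos: [543.6, 44.7, 186.6]
tcp_rot: [-3.142, 0.0, -0.002]
contact_force: [-0.3, -0.0, 0.7]
opening: 0.002
grasp_force: 0.0
```

Run:
```python
from h import *
print(r.sense()["eef_pos"])
im,d=vision.grab_frame("top");cv2.imwrite("pics/top1.png",cv2.resize(im[150:330,200:440,::-1],None,fx=3,fy=3))
```

```text
[543.55226873  44.6737693  186.578975  ]
```

View pics/top1.png

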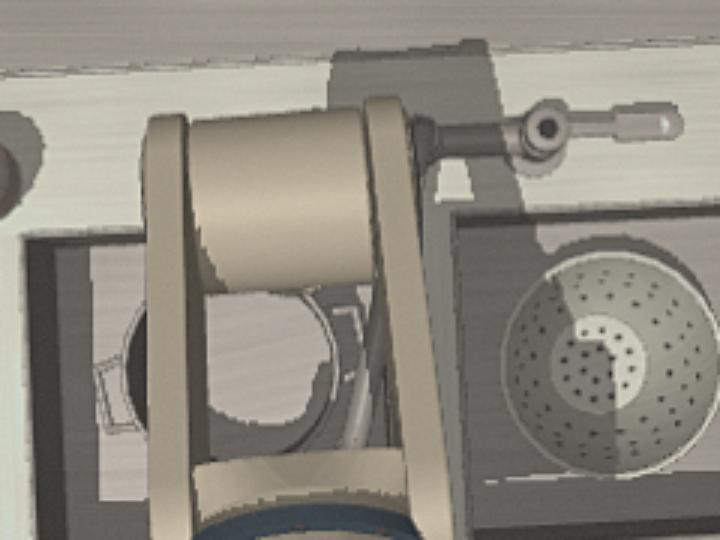

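Right blade is shut: its paddle at (650,122) in the crop lies along the faucet. The outlet at (355,440) hasn't moved. Next I'll descend beside the left blade.

Request:
play_rows --steps '[{"delta_pos": [0, 0, 3], "yaw": 0, "jaw": 0}, {"delta_pos": [0, 0, 5], "yaw": 0, "jaw": 0}, {"delta_pos": [0, 0, 7], "yaw": 0, "jaw": 0}, {"delta_pos": [0, 0, 8.5], "yaw": 0, "jaw": 0}, {"delta_pos": [0, 0, 9.5], "yaw": 0, "jaw": 0}, {"delta_pos": [0, 0, 10.5], "yaw": 0, "jaw": 0}, {"delta_pos": [0, 0, 11], "yaw": 0, "jaw": 0}, {"delta_pos": [0, 0, 11], "yaw": 0, "jaw": 0}]'

```text
clock: 7.55
eef_pos: [543.3, 45.5, 76.1]
tcp_rot: [3.142, 0.0, -0.0]
contact_force: [0.6, -0.5, 1.1]
opening: -0.003
grasp_force: 0.0
```

Request:
play_rows --steps '[{"delta_pos": [0.7, -0.7, 0], "yaw": 0, "jaw": 0}, {"delta_pos": [0.9, -1.8, 0], "yaw": 0, "jaw": 0}, {"delta_pos": [1.1, -2.8, 0], "yaw": 0, "jaw": 0}, {"delta_pos": [1.9, -4.8, 0], "yaw": 0, "jaw": 0}, {"delta_pos": [3.1, -6.4, 0], "yaw": 0, "jaw": 0}, {"delta_pos": [4.4, -7.5, 0], "yaw": 0, "jaw": 0}, {"delta_pos": [5.6, -8.3, 0], "yaw": 0, "jaw": 0}, {"delta_pos": [6.0, -8.4, 0], "yaw": 0, "jaw": 0}]'

```text
clock: 8.35
eef_pos: [603.6, 131.6, 76.2]
tcp_rot: [-3.141, 0.001, 0.001]
contact_force: [-4.2, 1.4, 0.8]
opening: -0.001
grasp_force: 1.6
```

Request:
play_rows --steps '[{"delta_pos": [0.1, 0, 0], "yaw": 0, "jaw": 0}, {"delta_pos": [0.2, 0, 0], "yaw": 0, "jaw": 0}, {"delta_pos": [0.3, 0, 0], "yaw": 0, "jaw": 0}, {"delta_pos": [0.4, 0, 0], "yaw": 0, "jaw": 0}, {"delta_pos": [0.5, 0, 0], "yaw": 0, "jaw": 0}, {"delta_pos": [0.5, 0, 0], "yaw": 0, "jaw": 0}, {"delta_pos": [0.5, 0, 0], "yaw": 0, "jaw": 0}, {"delta_pos": [0.5, 0, 0], "yaw": 0, "jaw": 0}]'

```text
clock: 9.15
eef_pos: [608.4, 129.5, 76.3]
tcp_rot: [3.142, -0.0, -0.0]
contact_force: [-2.7, 0.2, 0.4]
opening: 0.001
grasp_force: 1.5
```

Request:
play_rows --steps '[{"delta_pos": [0.1, 0, 0], "yaw": 0, "jaw": 0}, {"delta_pos": [0.2, 0, 0], "yaw": 0, "jaw": 0}, {"delta_pos": [0.3, 0, 0], "yaw": 0, "jaw": 0}, {"delta_pos": [0.4, 0, 0], "yaw": 0, "jaw": 0}, {"delta_pos": [0.5, 0, 0], "yaw": 0, "jaw": 0}, {"delta_pos": [0.6, 0, 0], "yaw": 0, "jaw": 0}, {"delta_pos": [0.7, 0, 0], "yaw": 0, "jaw": 0}, {"delta_pos": [0.7, 0, 0], "yaw": 0, "jaw": 0}]'

```text
clock: 9.95
eef_pos: [610.3, 129.5, 75.8]
tcp_rot: [3.141, 0.01, -0.0]
contact_force: [-20.9, 4.1, 12.9]
opening: 0.001
grasp_force: 10.6
```

Request:
play_rows --steps '[{"delta_pos": [-4.5, 0, 0], "yaw": 0, "jaw": 0}, {"delta_pos": [-8.5, 0, -1], "yaw": 0, "jaw": 0}, {"delta_pos": [-10, 0, -6], "yaw": 0, "jaw": 0}, {"delta_pos": [-12, 0, -11], "yaw": 0, "jaw": 0}, {"delta_pos": [-14.5, 3, -15], "yaw": 0, "jaw": 0}, {"delta_pos": [-14.5, 7.5, -15], "yaw": 0, "jaw": 0}, {"delta_pos": [-14.5, 12, -15], "yaw": 0, "jaw": 0}, {"delta_pos": [-14.5, 16.5, -15], "yaw": 0, "jaw": 0}]'

```text
clock: 10.75
eef_pos: [471.3, -37.4, 227.9]
tcp_rot: [3.14, -0.005, 0.001]
contact_force: [0.5, 0.3, 0.2]
opening: 0.002
grasp_force: 0.0
```

Request:
play_rows --steps '[{"delta_pos": [0, 4, 0], "yaw": 0, "jaw": 0}, {"delta_pos": [0, 4, 0], "yaw": 0, "jaw": 0}, {"delta_pos": [0, 4, 1], "yaw": 0, "jaw": 0}, {"delta_pos": [0, 4, 4], "yaw": 0, "jaw": 0}, {"delta_pos": [0, 4, 7], "yaw": 0, "jaw": 0}, {"delta_pos": [0, 4, 10], "yaw": 0, "jaw": 0}, {"delta_pos": [0, 4, 10.5], "yaw": 0, "jaw": 0}, {"delta_pos": [0, 4, 10.5], "yaw": 0, "jaw": 0}]'

```text
clock: 11.55
eef_pos: [469.8, -74.5, 120.6]
tcp_rot: [-3.141, 0.002, 0.001]
contact_force: [-0.7, -0.1, 0.8]
opening: 0.0
grasp_force: 0.0
```

Request:
play_rows --steps '[{"delta_pos": [0.5, -2.5, 0], "yaw": 0, "jaw": 0}, {"delta_pos": [0.8, -4.0, 0], "yaw": 0, "jaw": 0}, {"delta_pos": [1.0, -5.6, 0], "yaw": 0, "jaw": 0}, {"delta_pos": [1.3, -7.2, 0], "yaw": 0, "jaw": 0}, {"delta_pos": [1.6, -8.0, 0], "yaw": 0, "jaw": 0}, {"delta_pos": [1.9, -8.7, 0], "yaw": 0, "jaw": 0}, {"delta_pos": [2.2, -9.4, 0], "yaw": 0, "jaw": 0}, {"delta_pos": [2.5, -10.0, 0], "yaw": 0, "jaw": 0}]'

```text
clock: 12.35
eef_pos: [495.7, 24.8, 121.6]
tcp_rot: [3.141, -0.0, -0.0]
contact_force: [0.8, -2.5, 0.5]
opening: -0.001
grasp_force: 1.0
```

Request:
play_rows --steps '[{"delta_pos": [0.2, -0.4, 0], "yaw": 0, "jaw": 0}, {"delta_pos": [0.4, -0.8, 0], "yaw": 0, "jaw": 0}, {"delta_pos": [0.5, -1.1, 0], "yaw": 0, "jaw": 0}, {"delta_pos": [0.5, -1.1, 0], "yaw": 0, "jaw": 0}, {"delta_pos": [0.5, 2, 0], "yaw": 0, "jaw": 0}, {"delta_pos": [0.5, 6, 0], "yaw": 0, "jaw": 0}, {"delta_pos": [0.5, 10, 0], "yaw": 0, "jaw": 0}, {"delta_pos": [0.5, 13, -3], "yaw": 0, "jaw": 0}]'

```text
clock: 13.15
eef_pos: [497.7, -106.7, 148.7]
tcp_rot: [-3.14, 0.006, -0.001]
contact_force: [0.8, 0.4, 0.5]
opening: 0.003
grasp_force: 0.0
```

Request:
play_rows --steps '[{"delta_pos": [0, 0, -4], "yaw": 0, "jaw": 0}, {"delta_pos": [0, 3, -8], "yaw": 0, "jaw": 0}, {"delta_pos": [-3, 7, -10], "yaw": 0, "jaw": 0}, {"delta_pos": [-6, 11, -10], "yaw": 0, "jaw": 0}, {"delta_pos": [-9, 15, -10], "yaw": 0, "jaw": 0}, {"delta_pos": [-11, 19, -10], "yaw": 0, "jaw": 0}, {"delta_pos": [-11, 23, -10], "yaw": 0, "jaw": 0}, {"delta_pos": [-11, 26, -10], "yaw": 0, "jaw": 0}]'

```text
clock: 13.95
eef_pos: [389.3, -367.7, 251.6]
tcp_rot: [3.141, -0.001, -0.002]
contact_force: [0.9, -0.5, -0.4]
opening: 0.0
grasp_force: 0.0
```

Run:
```python
from h import *
print(r.sense()["eef_pos"])
for cam in("top","side"):
    im,d=vision.grab_frame(cam);cv2.imwrite(f"pics/{cam}2.png",im[:,:,::-1])
    for t,z in(("left_paddle",85),("right_paddle",85),("spout_mid",140),("spout_outlet",94),("pot_mouth",-15),("jar",4),("bottle",4),("jug",4),("colander",-155)):
        for q in vision.landmark_of(cam,t)[:1]: print(cam,t,round(q["conf"],2),np.round(q["uv"]),np.round(world(cam,q["uv"],z=z)))
```

```text
[ 389.27259369 -367.65280642  251.56489909]
top left_paddle 0.76 [260. 199.] [632. 137.  85.]
top right_paddle 0.89 [414. 190.] [ 653. -225.   85.]
top spout_mid 0.59 [293. 251.] [508.  59. 140.]
top spout_outlet 0.6 [272. 277.] [449. 109.  94.]
top pot_mouth 0.96 [275. 274.] [456. 110. -15.]
top jar 0.94 [196. 213.] [610. 306.   4.]
top bottle 0.86 [532. 247.] [ 521. -548.    4.]
top jug 0.97 [150. 290.] [417. 423.   4.]
top colander 0.92 [398. 274.] [ 453. -227. -155.]
side left_paddle 0.85 [268. 255.] [631. 138.  85.]
side right_paddle 0.57 [290. 172.] [ 648. -241.   85.]
side spout_mid 0.84 [316. 222.] [515.  51. 140.]
side spout_outlet 0.71 [340. 253.] [442. 115.  94.]
side pot_mouth 0.61 [331. 278.] [467. 107. -15.]
side jar 0.7 [262. 326.] [614. 309.   4.]
side bottle 0.58 [344. 148.] [ 507. -527.    4.]
side jug 0.96 [331. 376.] [422. 425.   4.]
side colander 0.71 [346. 233.] [ 463. -238. -155.]
```

View pics/top2.png

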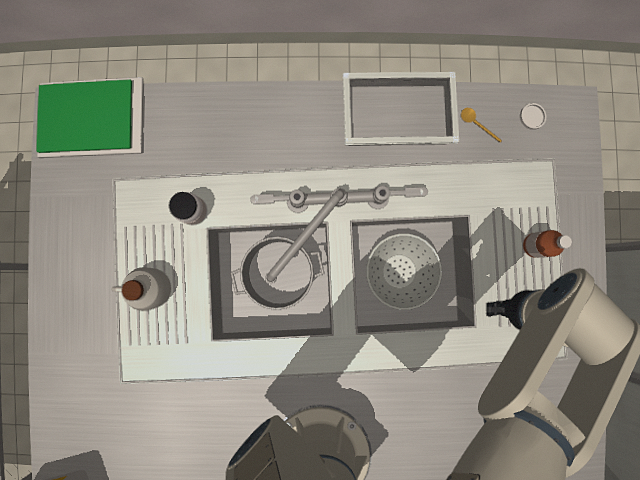

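The top view shows both blades in line with the faucet (256,199 and 420,191). The outlet is at (272,277), over the pot's mouth centre at (276,273), about 16 mm off. The loose things stand where they did and the arm is clear, so I'm handing in.

```bash
python3 -c "
from rig import r
print(r.sign_off())"
```

```text
the job is handed in; nothing more can be done
None
```

I handed the job in after about 14 s of arm time: both taps are shut against their stops, the spout outlet is about 16 mm from the centre of the pot's mouth, and the final pictures show nothing else moved; `sign_off` returned no verdict.

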